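# Shim a rocking bench scale level

### The arm

A 6-joint arm with a two-finger parallel gripper is mounted at the origin on a cart in front of the work surface, level with it; the furniture and walls round the work are solid. World frame = base frame: x ahead of the robot, y to its left, z up, the work surface at z = 0. Lengths are in m, angles in rad, forces in N, time in s.
With the tool pointing down it reaches from about 0.225 to 0.875 m from the base axis. Payload 3.4 kg.
Tool frame: the origin (TCP) lies between the finger pads; the fingertips stand 8 mm ahead of it and the grasp point (between the pads) lies 11 mm behind it; z points along the fingers, y is the line along which they close (so a half turn about z gives the same grasp; the last joint's range is limited). The gripper opens to 85 mm and grips with 20 to 120 N. Pads are 22 mm wide; open, the fingers measure 114 mm over their backs; the gripper's body (76 mm by 85 mm) begins 54 mm behind the grasp point. The pads swing forward as they close: fully open they stand 13 mm farther back than shut.
Start: joints at [-1.401, 0.276, 1.505, -0, 1.361, -0.121], TCP at [0.165, -0.551, 0.239] pointing down, gripper open.
Joint ranges: [-2.89, 2.89], [-0.75, 2.08], [0.22, 2.7], [-1.18, 4.32], [0.11, 2.71], [-2.7, 2.7]. Speed limits (rad/s): [2.57, 2.57, 3.14, 3.14, 3.14, 3.14].

### API

Orientations are given as a unit quaternion [w, x, y, z].
In Python, from rig import manip gives the robot as it stands.
- The arm moves only by the tool move_arm, never from a script. Its argument "deltas" is a list that holds one entry, the list of rows, each a list of 5 numbers: the shift along the tool's x, y, z normalised to -1 to 1, where 1 is 80 cm, then the turn about the tool's z normalised to -1 to 1, where 1 is 120 degrees, then the closure, from -1 (fully open) to 1 (shut). In form: [[[tx, ty, tz, twist, grip], ...]]. A call has 1 to 12 rows; each row is the pose to reach, as a shift and turn from the pose commanded when the call began, along the tool's axes at that moment; what a row does not reach only later rows make up. A row lasts 1/10 s, in which the tool goes at most 50 mm and 8.59 degrees, less where a joint would pass 70% of its speed; a pose out of reach is approached as far as the arm can. A call with a number of a shift or a turn outside -1 to 1 is refused whole. A call with a gripper value outside its range is refused whole. The fingers move at their own pace and stop on an object; "squeeze" is the grip in N (left out, the last holds). Time passes only in rows, so rows that repeat a pose let the fingers close. It gives the time, the measured TCP pose, the force, the opening and the grip force at its end, in the units of the state.
- manip.get_state(): the state, without advancing time (a new reading comes with each control period).
- manip.get_image(name): name is "scene" or "top"; returns the picture (420x560x3 uint8, red, green, blue); there is no depth.
- manip.camera_params(name): a dict with "fx", "fy", "cx", "cy" (pixels), "R" (3x3) and "t" (3): a world point X has camera coordinates R X + t. Camera axes: x right, y down, z forward; pixel columns grow to the right and rows downward; lengths in m; the calibration is good to about 2 mm. A picture is of the moment at which its call begins. camera_params takes no time and is no camera call.
- manip.sign_off(): hands the job in; it is judged then, once.
The state is a dict: "clock": time; "qpos": joint angles; "qd": joint speeds; "effort": joint torques, N m; "position": TCP position; "ee_rot": TCP orientation; "contact_force": force on the tool from outside, world axes, zero at the start; "moment": the same for the moment, N m; "width": finger opening in m; "gripper_force": force on a finger pad.
Only numpy, scipy, OpenCV 4.12 (cv2) and the standard library are available. Lean on these libraries where they do the work, as an engineer would, in place of code of your own. Each camera call takes 0.05 s, during which the arm holds its last target. There are 200 camera calls.

### The job

The bench scale rocks because its front-left foot is short. Without gripping or lifting anything, push the orange shim along the board under that foot until the foot sits on the shim's flat part and the scale stands level; then check it by pressing lightly down on the steel pan at the corner diagonally opposite the shim, and withdraw. Leave the scale standing where it is and leave the other things on the bench alone.

Things in the scene. Friction and masses are not known exactly. Their poses are not given: they have to be found in the camera images.
- board: Plywood board lying on the bench, fixed, 200x350x12 mm (x, y, z); scale and shim stand on its top, 12 mm above the bench. Origin: centre of its underside.
- scale: Grey bench scale, 1.3 to 2.3 kg, display on its front (-x). Origin: on the board below its centre. x to its back, y to its left, z up. Housing 150x150 mm, from 18 to 50 mm above the origin. Four black round-ended feet at x, y = +/-55 mm; the front-left one (-x, +y) is 6 mm short, and at the start the scale leans onto it by 0.08 rad. The shim goes in from the left side, towards -y.
- short_foot (a point): Lowest point of the short front-left foot (radius 10 mm), 20 mm in from the housing's left face and from its front face; on the board at the start, 6 mm above it when the scale is level.
- pan_corner (a point): The place to press: top of the rigid steel pan near its back-right corner, diagonally opposite the short foot, at (55, -52, 59) mm in the scale's frame. The pan is 112x136x4 mm, centred at x = 15, y = 0.
- shim: Orange shim flat on the board left of the scale, tip (+x) towards the short foot, up to 0.14 rad and 8 mm out of line; 82x44 mm, 55-110 g. Origin on its underside, z up. A ramp rises from the tip (x = 42 mm, 1 mm thick) to 6 mm at x = 12; flat 6 mm top from there to x = -26; then a block 30 mm high to x = -40. The block meets the housing's side when the foot is at about x = -6.
- shim_back (a point): Middle of the upright back face of the shim's block (44 mm wide, 30 mm high), 15 mm above the board: the place to push. The shim slides with a few newtons and stays where it is left.
- alu_part: Pale machined aluminium part, 45x70x33 mm; bystander, loose, to be left alone. Origin: centre of its underside.
- driver_2: Yellow screwdriver, 28x176x33 mm; bystander, loose, to be left alone. Origin: centre of its underside.
- marker: Marker pen, 18x125x18 mm; bystander, loose, to be left alone. Origin: centre of its underside.
- block_oak: Oak offcut, 42x95x22 mm; bystander, loose, to be left alone. Origin: centre of its underside.
- solder_spool: Blue and white spool, 58x58x40 mm; bystander, loose, to be left alone. Origin: centre of its underside.
- bolt_2: Bolt standing on its head, 22x19x53 mm; bystander, loose, to be left alone. Origin: centre of its underside.
- pliers: Red-handled pliers, 62x178x14 mm; bystander, loose, to be left alone. Origin: centre of its underside.
Mind the look-alikes: they are no part of the job. What is meant by the shim is not red, and is the smaller of those in its own colour.

How it is judged:
On the way, in this order (a step that is already met when the one before it is completed fails the run):
1. the shim is under the short foot, which bears on its flat part, and the scale is level (angle between scale's own z axis and vertical below 0.02 rad and x of short_foot in the frame of shim between -0.022 and 0.009 m and y of short_foot in the frame of shim between -0.018 and 0.018 m and contact force between shim and scale above 0.3 N), for 0.2 s.
2. the fingers press down on the scale at the corner opposite the shim, and it stays level (contact force between the fingers and scale above 1.5 N and x of the grasp point in the frame of scale above 0.01 m and y of the grasp point in the frame of scale below -0.01 m and z of the grasp point in the frame of scale above 0.055 m and angle between scale's own z axis and vertical below 0.02 rad), for 0.15 s.
At the end, for the whole second after the job is handed in: The scale is within 0.02 rad of level and at rest, moved less than 25 mm; the short foot bears on the flat of the shim (past the ramp, within 18 mm of its centre line), the shim flat on the board (all of step 1 and distance of scale from where it was at the start of the episode below 0.025 m and linear speed of each of scale, shim below 0.01 m/s and z of shim in the frame of board below 0.016 m); the robot touches nothing.
It fails at once if the shim is lifted or tipped (z of shim in the frame of board above 0.027 m or angle between shim's own z axis and vertical above 0.4 rad).
It fails at once if the shim is gripped or shoved with more than 40 N (contact force between the fingers and shim above 40 N).
It fails at once if the scale is lifted or tipped (z of scale in the frame of board above 0.027 m or angle between scale's own z axis and vertical above 0.2 rad).
It fails at once if the scale is pressed with more than 50 N (contact force between the fingers and scale above 50 N).
It fails at once if another thing on the bench is moved (distance of any of alu_part, driver_2, marker, block_oak, solder_spool, bolt_2, pliers from where it was at the start of the episode above 0.02 m).
It also fails if it takes over 48 s, if anything falls off the work surface, if the arm or the gripper's body presses on something with over 40 N, if the wrist force passes 120 N, or if a joint passes its speed limit or range.

## Working session

There is one attempt and no reset: what is moved stays moved. The work goes in short steps, Python scripts to look and compute and a tool call to move; the robot and the scene stay as the last step left them, time stands still between calls to the robot, and variables do not carry over. Pictures are saved under pics/ and viewed, at most 10 in all, crops included, and the job is handed in when it is done.

Besides the shell and the picture viewer there is one more tool, called after ">>>" as name([rows], argument=value, ...), one row to a line, values as JSON. move_arm: Moves the arm, as the interface text tells. Scaled input: -1 to 1 covers 80 cm each way for a shift and 120 degrees each way for a turn. Its arguments: {"type":"object","properties":{"deltas":{"type":"array","items":{"type":"array","items":{"type":"array","items":{"type":"number","minimum":-1,"maximum":1}}}},"squeeze":{"type":"number"}},"required":["deltas"]}

```bash
mkdir -p pics; cat > h.py <<'E'
import numpy as np, cv2
from rig import manip
def cam(n):
    p=manip.camera_params(n); K=np.array([[p['fx'],0,p['cx']],[0,p['fy'],p['cy']],[0,0,1.]])
    return K,np.array(p['R']),np.array(p['t'])
def proj(n,X):
    K,R,t=cam(n); c=(np.atleast_2d(X)@R.T+t)@K.T; return c[:,:2]/c[:,2:]
def back(n,uv,z):
    K,R,t=cam(n); uv=np.atleast_2d(uv); d=np.c_[uv,np.ones(len(uv))]@np.linalg.inv(K).T@R; o=-R.T@t
    return o+d*((z-o[2])/d[:,2])[:,None]
E
python3 - <<'E'
from h import *
for n in ('top','scene'):
    im=manip.get_image(n); cv2.imwrite(f'pics/{n}0.png',im[:,:,::-1])
    K,R,t=cam(n); print(n,-R.T@t,R[2],K[0,0])
s=manip.get_state(); print(s)
E
```

```text
top [ 0.37731431 -0.01489585  1.24209629] [ 0.16010789  0.02168798 -0.98686123] 473.7980146977115
scene [-0.07195828  0.72466721  0.90780939] [ 0.51346961 -0.57148727 -0.64011816] 428.66531605516985
{'clock': 0.1, 'qpos': array([-1.40102223e+00,  2.76550126e-01,  1.50599426e+00,  6.72923629e-06,
        1.36069992e+00, -1.21014953e-01]), 'qd': array([-0.00012627, -0.00246204, -0.00140369, -0.00129344,  0.00092755,
       -0.00013202]), 'effort': array([ 1.81663629e-03, -4.17699265e+01, -2.46404153e+01, -2.34778527e-04,
        5.73734025e-03,  5.85907941e-06]), 'position': array([ 0.1647697 , -0.55041798,  0.23852061]), 'ee_rot': array([-8.25662038e-04,  9.89448588e-01,  1.44882057e-01, -1.68422453e-05]), 'contact_force': array([ 0.29880383,  0.254127  , -0.3537488 ]), 'moment': array([-0.08123117, -0.01218295, -0.03771547]), 'gripper_force': 0.0, 'width': 0.08526881356984181}
```

View pics/top0.png

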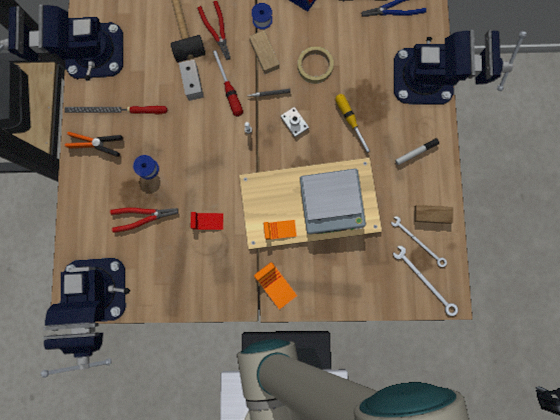

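View pics/scene0.png

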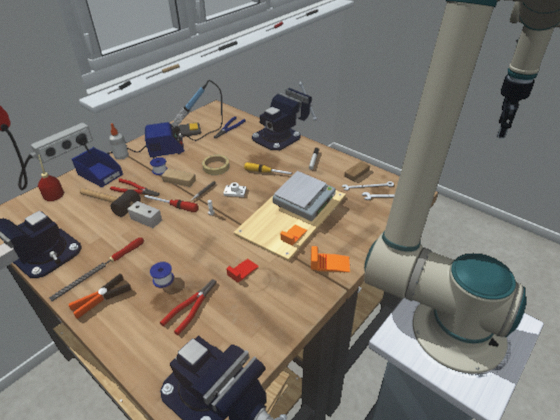

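Orange candidates in the top view are the small one on the board at (280,230) and a bigger one on the bench at (274,285). The red one at (207,221) is excluded by colour. The small one on the board, just left of the scale at (333,202), fits. I'll confirm it in an enlarged crop.

```bash
python3 - <<'E'
from h import *
im=cv2.imread('pics/top0.png')
c=cv2.resize(im[150:262,235:390],None,fx=5,fy=5,interpolation=cv2.INTER_CUBIC); cv2.imwrite('pics/crop.png',c)
h=cv2.cvtColor(im,cv2.COLOR_BGR2HSV)
m=cv2.inRange(h,(6,200,120),(18,255,255))
n,l,st,ce=cv2.connectedComponentsWithStats(m)
for i in range(1,n):
    if st[i,4]>60: print(st[i],ce[i])
print(back('top',[[240,175],[368,159],[381,236],[248,249]],.012))
E
```

```text
[ 68 132  24   9  72] [ 79.5 136. ]
[ 65 142  27   4  73] [ 78.31506849 143.97260274]
[264 220  32  19 501] [279.39520958 229.31337325]
[254 263  43  46 901] [275.18312986 285.427303  ]
[[ 0.65474152  0.10693585  0.012     ]
 [ 0.69157067 -0.23409645  0.012     ]
 [ 0.48608828 -0.25834658  0.012     ]
 [ 0.45795621  0.08653464  0.012     ]]
```

View pics/crop.png

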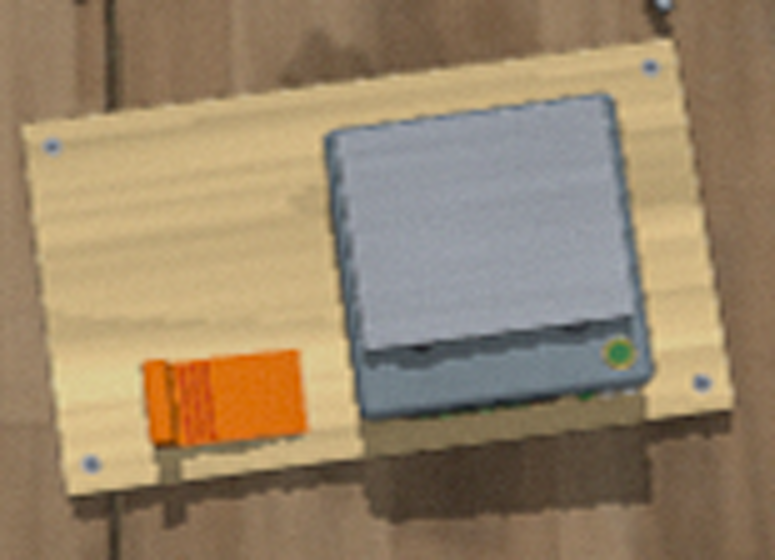

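The crop confirms it: an orange wedge on the board with the ridged flat and back block at left and the tip at right, towards the scale's front-left corner. In the crop, the block-top back edge runs (143,362)-(152,446) and the tip edge (299,350)-(306,434). The housing corners are near (325,132), (610,95), (652,380) and (363,418). Next I fit the poses.

```bash
cat > fit.py <<'E'
from h import *
from scipy.optimize import least_squares
from scipy.spatial.transform import Rotation as Ro
def fit(P,uv,x0,tilt=0,n='top'):
    P=np.array(P,float)/1000; uv=np.array(uv,float)
    T=Ro.from_rotvec(-tilt*np.array([1,1,0])/2**.5)   # about BL-FR diagonal, (-,+) corner down
    f=lambda p: T.apply(P)@Ro.from_euler('z',p[2]).as_matrix().T+[p[0],p[1],.012]
    r=least_squares(lambda p:(proj(n,f(p))-uv).ravel(),x0); return r.x,r.fun.round(1),f
E
python3 - <<'E'
from fit import *
cv=lambda a:(np.array(a)+.5)/5-.5+[235,150]
print(Ro.from_rotvec(-.08*np.array([1,1,0])/2**.5).apply([-.055,.055,0]))
a=fit([[-40,22,30],[-40,-22,30],[42,22,1],[42,-22,1]],cv([[143,362],[152,446],[299,350],[306,434]]),[.5,.03,-1.57])
s=fit([[75,75,50],[75,-75,50],[-75,-75,50],[-75,75,50]],cv([[325,132],[610,95],[652,380],[363,418]]),[.57,-.1,0],.08)
b=fit([[100,175,0],[100,-175,0],[-100,-175,0],[-100,175,0]],cv([[22,126],[673,40],[733,410],[69,495]]),[.57,-.1,0])
for r in (a,s,b): print(r[0],r[1])
p,q=a[0],s[0]
c,d=np.cos(q[2]),np.sin(q[2]); R=np.array([[c,-d],[d,c]])
foot=q[:2]+R@[-.055,.055]; pc=q[:2]+R@[.055,-.052]
ang=p[2]; Rs=Ro.from_euler('z',ang).as_matrix()[:2,:2]
print('foot',foot,'pan',pc,'foot in shim',Rs.T@(foot-p[:2]),'yaw err',ang-(q[2]-np.pi/2),'shim_back',p[:2]+Rs@[-.04,0])
print('-y scale dir',R@[0,-1])
E
```

```text
[-0.05482409  0.05482409 -0.0062159 ]
[ 0.50650319  0.00405551 -1.47573854] [-0.4 -0.2 -0.4  0.1  0.1  0.1  0.7 -0. ]
[ 0.57596811 -0.13248157  0.10783526] [-1.  -0.5  0.9 -1.1  1.1  0.8 -0.9  0.8]
[ 0.57684729 -0.07544634  0.1138059 ] [-0.1 -0.4  0.2 -0.3  0.5  0.  -0.6  0.5]
foot [ 0.51536813 -0.08372049] pan [ 0.63624521 -0.17826007] foot in shim [0.08822114 0.00049368] yaw err -0.012777472902327558 shim_back [0.5027066  0.04387492]
-y scale dir [ 0.10762639 -0.99419141]
```

Shim and scale are well aligned: the foot is at x=0.088, y=0.0005 in the shim frame. The plan is closed fingers, tool x along the push line. Now I compute the deltas.

```bash
cat > d.py <<'E'
import sys
from h import *
from scipy.spatial.transform import Rotation as Ro
def go(X,yaw=None):
    s=manip.get_state(); w,x,y,z=s['ee_rot']; R=Ro.from_quat([x,y,z,w]).as_matrix()
    d=R.T@(np.array(X)-s['position'])/.8
    y0=np.arctan2(R[1,0],R[0,0]); tw=0 if yaw is None else -np.degrees((yaw-y0+np.pi)%(2*np.pi)-np.pi)/120
    print('deltas',d.round(4),round(tw,4),'pos',s['position'].round(4),'yaw',round(y0,4),'F',s['contact_force'].round(2),'t',s['clock'])
if __name__=='__main__': a=[float(v) for v in sys.argv[1:]]; go(a[:3],a[3] if len(a)>3 else None)
E
python3 d.py .498 .094 .2 1.666
```

```text
deltas [ 0.63   -0.6522  0.0493] -0.6566 pos [ 0.1648 -0.5504  0.2385] yaw 0.2908 F [ 0.3   0.25 -0.35] t 0.1
```

>>> move_arm([
  [[0.63, -0.652, 0.049, -0.657, 1], [0.63, -0.652, 0.049, -0.657, 1], [0.63, -0.652, 0.049, -0.657, 1], [0.63, -0.652, 0.049, -0.657, 1], [0.63, -0.652, 0.049, -0.657, 1], [0.63, -0.652, 0.049, -0.657, 1], [0.63, -0.652, 0.049, -0.657, 1], [0.63, -0.652, 0.049, -0.657, 1], [0.63, -0.652, 0.049, -0.657, 1], [0.63, -0.652, 0.049, -0.657, 1], [0.63, -0.652, 0.049, -0.657, 1], [0.63, -0.652, 0.049, -0.657, 1]],
], squeeze=20)

```text
clock: 1.3
position: [0.4405, -0.0167, 0.2067]
ee_rot: [0.0, 0.672, 0.74, -0.0]
contact_force: [1.1, -0.5, -0.8]
width: 0.0003
gripper_force: 0.0
```

```bash
python3 d.py .498 .094 .1 1.666
```

```text
deltas [0.1309 0.0849 0.1333] 0.0005 pos [ 0.4405 -0.0167  0.2067] yaw 1.6671 F [ 1.14 -0.48 -0.77] t 1.3
```

>>> move_arm([
  [[0.13, 0.085, 0.1, 0, 1], [0.13, 0.085, 0.1, 0, 1], [0.13, 0.085, 0.1, 0, 1], [0.13, 0.085, 0.1, 0, 1], [0.13, 0.085, 0.1, 0, 1], [0.13, 0.085, 0.1, 0, 1]],
])

```text
clock: 1.9
position: [0.4977, 0.0905, 0.1273]
ee_rot: [0.0, 0.672, 0.74, -0.0]
contact_force: [0.3, 0.1, 0.1]
width: -0.0003
gripper_force: 0.0
```

```bash
python3 d.py .498 .094 .03 1.666
```

```text
deltas [0.0044 0.0008 0.1216] 0.0002 pos [0.4977 0.0905 0.1273] yaw 1.6665 F [0.26 0.11 0.14] t 1.9
```

>>> move_arm([
  [[0.004, 0, 0.06, 0, 1], [0.004, 0, 0.09, 0, 1], [0.004, 0, 0.11, 0, 1], [0.004, 0, 0.121, 0, 1], [0.004, 0, 0.121, 0, 1], [0.004, 0, 0.121, 0, 1]],
])

```text
clock: 2.5
position: [0.4984, 0.0938, 0.0312]
ee_rot: [0.001, 0.673, 0.74, 0.001]
contact_force: [-0.2, 0.2, -0.4]
width: -0.0003
gripper_force: 0.0
```

```bash
python3 - <<'E'
from h import *
for n in ('scene','top'): cv2.imwrite(f'pics/{n}1.png',manip.get_image(n)[:,:,::-1])
a=cv2.imread('pics/scene1.png')[160:270,220:380]; b=cv2.imread('pics/top1.png')[150:260,230:390]
cv2.imwrite('pics/c1.png',cv2.resize(np.vstack([a,b]),None,fx=2.7,fy=2.7,interpolation=cv2.INTER_CUBIC))
E
python3 d.py .5045 .0252 .029 1.666
```

```text
deltas [-0.0865 -0.0009  0.003 ] 0.0002 pos [0.4986 0.0942 0.0314] yaw 1.6663 F [-0.32  0.12 -0.29] t 2.6
```

View pics/c1.png

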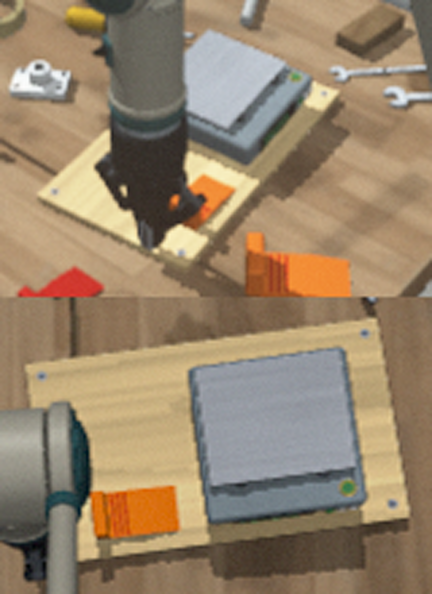

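The scene view shows the closed fingers standing down behind the shim's block and clear of it; shim and scale haven't moved. Next is a push to about the foot.

>>> move_arm([
  [[-0.015, 0, 0.002, 0, 1], [-0.03, 0, 0.002, 0, 1], [-0.042, 0, 0.002, 0, 1], [-0.05, 0, 0.002, 0, 1], [-0.06, 0, 0.002, 0, 1], [-0.07, 0, 0.002, 0, 1], [-0.08, 0, 0.002, 0, 1], [-0.09, 0, 0.002, 0, 1], [-0.1, 0, 0.002, 0, 1], [-0.1, 0, 0.002, 0, 1]],
])

```text
clock: 3.6
position: [0.5054, 0.0138, 0.0285]
ee_rot: [0.0, 0.673, 0.74, -0.0]
contact_force: [0.7, 0.4, 0.1]
width: 0.0003
gripper_force: 0.0
```

```bash
python3 - <<'E'
from h import *
for n in ('scene','top'): cv2.imwrite(f'pics/{n}2.png',manip.get_image(n)[:,:,::-1])
a=cv2.imread('pics/scene2.png')[160:270,220:380]; b=cv2.imread('pics/top2.png')[150:260,230:390]
cv2.imwrite('pics/c2.png',cv2.resize(np.vstack([a,b]),None,fx=2.7,fy=2.7,interpolation=cv2.INTER_CUBIC))
E
python3 d.py .510 -.0328 .029 1.666
```

```text
deltas [-0.0594  0.0003 -0.0007] 0.0002 pos [0.5052 0.0145 0.0284] yaw 1.6664 F [-0.1   0.22 -0.27] t 3.7
```

View pics/c2.png

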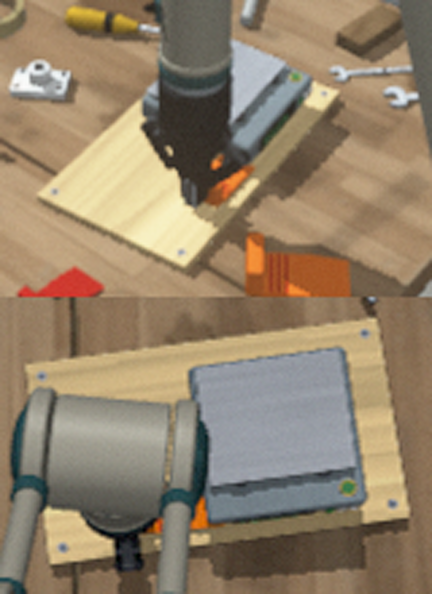

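The shim is being pushed straight, its tip now at the housing edge, with very low force. Next I push slowly under the foot.

>>> move_arm([
  [[-0.006, 0, 0, 0, 1], [-0.012, 0, 0, 0, 1], [-0.018, 0, 0, 0, 1], [-0.024, 0, 0, 0, 1], [-0.028, 0, 0, 0, 1], [-0.032, 0, 0, 0, 1], [-0.036, 0, 0, 0, 1], [-0.04, 0, 0, 0, 1]],
])

```text
clock: 4.5
position: [0.5077, -0.0157, 0.0284]
ee_rot: [-0.001, 0.673, 0.74, 0.0]
contact_force: [-0.1, 5.4, 0.7]
width: -0.0001
gripper_force: 2.6
```

```bash
python3 d.py .510 -.0328 .029 1.666
```

```text
deltas [-0.0216  0.0009 -0.0008] 0.0001 pos [ 0.5077 -0.0157  0.0284] yaw 1.6663 F [-0.13  5.44  0.66] t 4.5
```

>>> move_arm([
  [[-0.004, 0, 0, 0, 1], [-0.008, 0, 0, 0, 1], [-0.012, 0, 0, 0, 1], [-0.016, 0, 0, 0, 1], [-0.018, 0, 0, 0, 1], [-0.018, 0, 0, 0, 1], [-0.018, 0, 0, 0, 1]],
])

```text
clock: 5.2
position: [0.5085, -0.0289, 0.0284]
ee_rot: [-0.002, 0.673, 0.74, 0.001]
contact_force: [-0.0, 8.5, 3.1]
width: 0.0
gripper_force: 4.2
```

```bash
python3 - <<'E'
from h import *
for n in ('scene','top'): cv2.imwrite(f'pics/{n}3.png',manip.get_image(n)[:,:,::-1])
a=cv2.imread('pics/scene3.png')[160:270,220:380]; b=cv2.imread('pics/top3.png')[150:260,230:390]
cv2.imwrite('pics/c3.png',cv2.resize(np.vstack([a,b]),None,fx=2.7,fy=2.7,interpolation=cv2.INTER_CUBIC))
E
python3 d.py .510 -.0328 .029 1.666
```

```text
deltas [-0.005   0.0013 -0.0008] -0.0002 pos [ 0.5086 -0.0289  0.0284] yaw 1.6657 F [-1.16  7.07  1.69] t 5.3
```

View pics/c3.png

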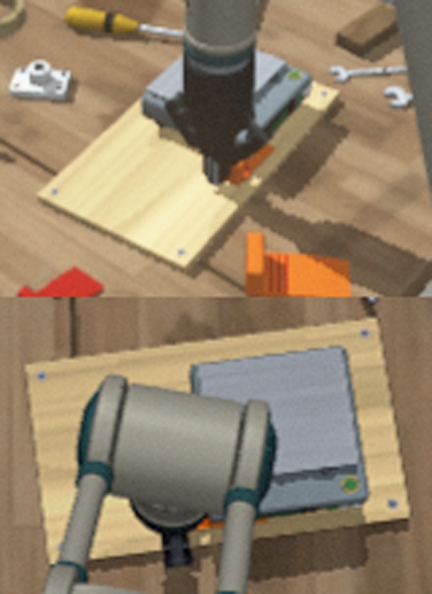

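>>> move_arm([
  [[-0.002, 0, 0, 0, 1], [-0.004, 0, 0, 0, 1], [-0.006, 0, 0, 0, 1], [-0.006, 0, 0, 0, 1], [-0.006, 0, 0, 0, 1]],
])

```text
clock: 5.8
position: [0.5089, -0.0336, 0.0284]
ee_rot: [-0.002, 0.673, 0.74, 0.001]
contact_force: [-1.0, 8.4, 3.2]
width: -0.0002
gripper_force: 4.4
```

>>> move_arm([
  [[0.03, 0, 0, 0, 1], [0.08, 0, 0, 0, 1], [0.12, 0, -0.05, 0, 1], [0.14, 0, -0.12, 0, 1], [0.17, 0, -0.2, 0, 1], [0.2, 0, -0.25, 0, 1], [0.23, 0, -0.25, 0, 1], [0.25, 0, -0.25, 0, 1], [0.25, 0, -0.25, 0, 1]],
])

```text
clock: 6.7
position: [0.4909, 0.1648, 0.2295]
ee_rot: [0.001, 0.671, 0.741, 0.001]
contact_force: [0.3, -0.1, -0.4]
width: -0.0001
gripper_force: 0.0
```

```bash
python3 - <<'E'
from h import *
for n in ('scene','top'): cv2.imwrite(f'pics/{n}4.png',manip.get_image(n)[:,:,::-1])
a=cv2.imread('pics/scene4.png')[170:260,235:355]; b=cv2.imread('pics/top4.png')[150:262,235:390]
f=lambda i,k:cv2.resize(i,None,fx=k,fy=k,interpolation=cv2.INTER_CUBIC)
cv2.imwrite('pics/c4.png',f(b,5)); cv2.imwrite('pics/c4s.png',f(a,6))
E
```

```text
(no output)
```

View pics/c4.png

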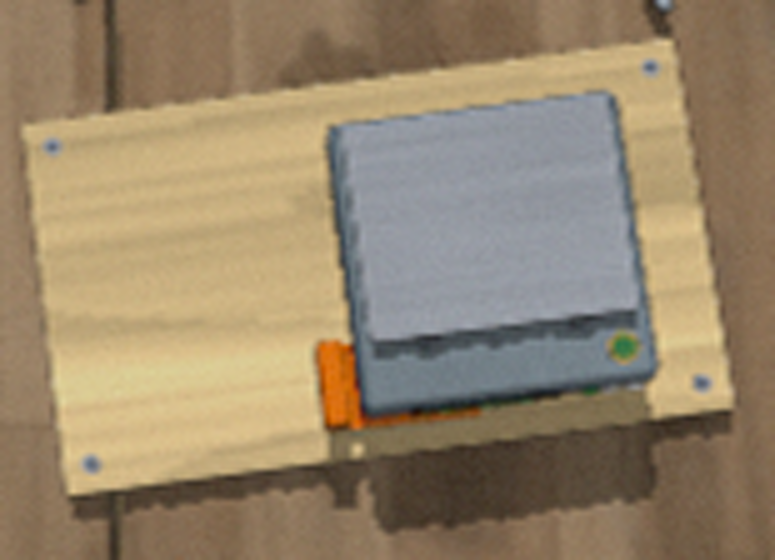

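View pics/c4s.png

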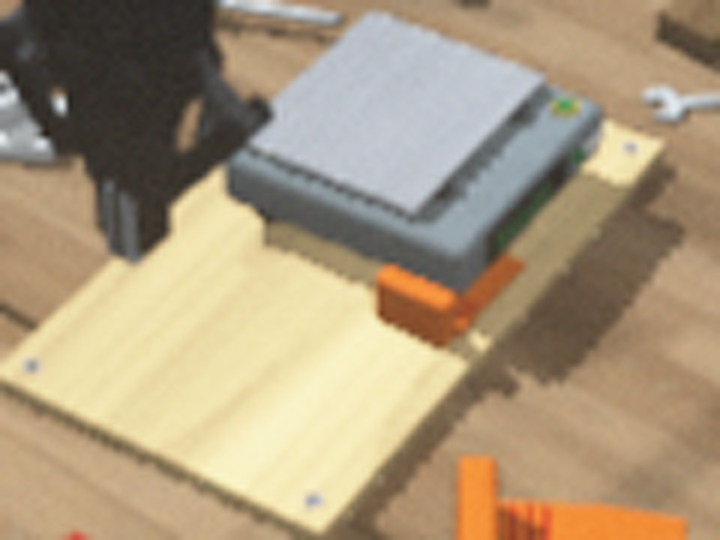

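The top crop shows the block-top back edge at (318,342)-(328,428), with the tip under the housing. The housing corners are now (330,127), (612,93), (657,375) and (366,413). In the scene view the scale stands evenly on the shim. Next I refit both poses.

```bash
python3 - <<'E'
from fit import *
from d import go
cv=lambda a:(np.array(a)+.5)/5-.5+[235,150]
a=fit([[-40,22,30],[-40,-22,30],[-26,-22,30]],cv([[318,342],[328,428],[352,425]]),[.51,-.08,-1.47])
C=[[75,75,50],[75,-75,50],[-75,-75,50],[-75,75,50]]
for tl in (0,.08):
    s=fit(C,cv([[330,127],[612,93],[657,375],[366,413]]),[.57,-.1,0],tl)
    p,q=a[0],s[0]; R=Ro.from_euler('z',q[2]).as_matrix()[:2,:2]; Rs=Ro.from_euler('z',p[2]).as_matrix()[:2,:2]
    foot=q[:2]+R@[-.055,.055]; pc=q[:2]+R@[.055,-.052]
    print(p,a[1],q,s[1],'foot in shim',Rs.T@(foot-p[:2]),'pan',pc)
go([*pc,.15],1.666)
E
```

```text
[ 0.51391192 -0.08605386 -1.49518106] [-0.   0.  -0.3 -0.1  0.4  0. ] [ 0.57525551 -0.13215726  0.10753122] [-1.2 -0.5  0.9 -1.   0.9  0.8 -0.6  0.6] foot in shim [-0.00261116  0.00095843] pan [ 0.63551868 -0.17795408]
[ 0.51391192 -0.08605386 -1.49518106] [-0.   0.  -0.3 -0.1  0.4  0. ] [ 0.57810721 -0.13444206  0.10648944] [-1.3 -0.4  1.3 -1.5  0.8  0.9 -0.8  0.9] foot in shim [-0.00017653  0.00368485] pan [ 0.63832265 -0.18030164]
deltas [-0.4446  0.1424  0.0979] 0.001 pos [0.4905 0.1627 0.228 ] yaw 1.6681 F [ 0.23 -1.25 -0.15] t 6.8
```

Foot is at x≈-0.003, y≈0.001 in the shim frame, and the level model fits better. Now the pan check.

>>> move_arm([
  [[-0.436, 0.135, 0.098, 0, 1], [-0.436, 0.135, 0.098, 0, 1], [-0.436, 0.135, 0.098, 0, 1], [-0.436, 0.135, 0.098, 0, 1], [-0.436, 0.135, 0.098, 0, 1], [-0.436, 0.135, 0.098, 0, 1], [-0.436, 0.135, 0.098, 0, 1], [-0.436, 0.135, 0.098, 0, 1], [-0.436, 0.135, 0.098, 0, 1], [-0.436, 0.135, 0.098, 0, 1], [-0.436, 0.135, 0.098, 0, 1]],
])

```text
clock: 7.9
position: [0.6311, -0.1728, 0.1501]
ee_rot: [-0.001, 0.672, 0.74, -0.0]
contact_force: [-0.1, 0.1, -0.4]
width: -0.0001
gripper_force: 0.0
```

```bash
python3 d.py .632 -.174 .079 1.666
```

```text
deltas [-0.0017  0.001   0.0889] 0.0007 pos [ 0.6311 -0.1728  0.1501] yaw 1.6674 F [-0.07  0.11 -0.43] t 7.9
```

Descend to about 3 mm above the pan, then creep down.

>>> move_arm([
  [[0, 0, 0.04, 0, 1], [0, 0, 0.065, 0, 1], [0, 0, 0.078, 0, 1], [0, 0, 0.083, 0, 1], [0, 0, 0.085, 0, 1], [0, 0, 0.085, 0, 1]],
])

```text
clock: 8.5
position: [0.6325, -0.1738, 0.0831]
ee_rot: [0.001, 0.672, 0.74, 0.0]
contact_force: [-0.1, -0.2, 0.3]
width: 0.0001
gripper_force: 0.0
```

>>> move_arm([
  [[0, 0, 0.001, 0, 1], [0, 0, 0.002, 0, 1], [0, 0, 0.003, 0, 1], [0, 0, 0.004, 0, 1], [0, 0, 0.004, 0, 1]],
])

```text
clock: 9.0
position: [0.6319, -0.174, 0.0788]
ee_rot: [-0.0, 0.672, 0.74, -0.0]
contact_force: [-0.8, -0.1, -0.6]
width: 0.0001
gripper_force: 0.0
```

>>> move_arm([
  [[0, 0, 0.001, 0, 1], [0, 0, 0.002, 0, 1], [0, 0, 0.002, 0, 1]],
])

```text
clock: 9.3
position: [0.632, -0.174, 0.0786]
ee_rot: [0.0, 0.672, 0.74, 0.0]
contact_force: [-0.5, 1.1, 6.8]
width: 0.0
gripper_force: 3.3
```

>>> move_arm([
  [[0, 0, 0, 0, 1], [0, 0, 0, 0, 1], [0, 0, 0, 0, 1], [0, 0, 0, 0, 1]],
])

```text
clock: 9.7
position: [0.632, -0.174, 0.0786]
ee_rot: [0.0, 0.672, 0.74, 0.0]
contact_force: [-2.0, 0.7, 6.4]
width: -0.0001
gripper_force: 3.3
```

>>> move_arm([
  [[0, 0, -0.01, 0, 1], [0, 0, -0.04, 0, 1], [0, 0, -0.1, 0, 1], [0, 0, -0.16, 0, 1], [0, 0, -0.2, 0, 1], [0.06, 0, -0.2, 0, 1], [0.12, 0, -0.2, 0, 1], [0.18, 0, -0.2, 0, 1], [0.24, 0, -0.2, 0, 1], [0.3, 0, -0.2, 0, 1], [0.35, 0, -0.2, 0, 1], [0.35, 0, -0.2, 0, 1]],
])

```text
clock: 10.9
position: [0.6041, 0.1101, 0.2376]
ee_rot: [-0.001, 0.67, 0.742, 0.001]
contact_force: [-0.3, -0.6, -0.0]
width: -0.0003
gripper_force: 0.0
```

```bash
python3 - <<'E'
from h import *
a=cv2.imread('pics/top4.png'); b=manip.get_image('top')[:,:,::-1]; cv2.imwrite('pics/top5.png',b)
f=lambda i:cv2.resize(i[150:262,235:390],None,fx=3,fy=3,interpolation=cv2.INTER_CUBIC)
s=manip.get_image('scene')[160:270,220:375,::-1]
cv2.imwrite('pics/c5.png',np.hstack([f(b)[:250],cv2.resize(s[:84],(465-140,250))]))
o=cv2.imread('pics/top0.png').astype(int)
d=np.abs(b.astype(int)-o).max(2)
for n,(u,v) in dict(alu=(294,122),driver=(352,122),marker=(417,152),oak=(433,214),spool=(147,168),bolt=(248,129),pliers=(145,218)).items(): print(n,np.percentile(d[v-15:v+15,u-15:u+15],98))
E
python3 d.py .5 .1 .2
```

```text
alu 8.0
driver 14.0
marker 9.0
oak 9.0
spool 73.0
bolt 142.01999999999998
pliers 69.0
deltas [ 0.0059 -0.1313  0.0468] 0 pos [0.605  0.1056 0.2375] yaw 1.6691 F [-0.25 -0.3  -0.08] t 11.0
```

View pics/c5.png

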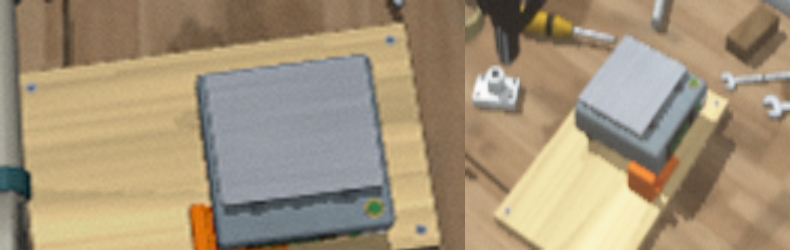

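The scale stands on the shim unchanged, and the arm is clear at z=0.24. The pixel differences at the spool, bolt and pliers are where the arm covers them in the top view. I'm handing in.

```bash
python3 -c "
from rig import manip; print(manip.sign_off())"
```

```text
the job is handed in; nothing more can be done
None
```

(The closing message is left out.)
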